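# Feed the brass carriage shoes into the gravity chute

## Robot

A 6-joint arm with a two-finger parallel gripper is mounted at the origin on the work surface. World frame = base frame: x ahead of the robot, y to its left, z up, the work surface at z = 0. Lengths are in m, angles in rad, forces in N, time in s.
With the tool pointing down it reaches from about 0.275 to 0.75 m from the base axis. Payload 10.2 kg.
Tool frame: the origin (TCP) lies at the very end of the fingers, on their centre line; the grasp point (between the pads) lies r.grip_point_offset behind it (r.grip_point_offset is the distance from the TCP to the grasp point, in m); z points along the fingers, y is the line along which they close (so a half turn about z gives the same grasp; the last joint's range is limited). The gripper opens to 85 mm and grips with 20 to 120 N. Pads are 22 mm wide; open, the fingers measure 114 mm over their backs; the gripper's body (76 mm by 85 mm) begins 54 mm behind the grasp point. The pads swing forward as they close: fully open they stand 13 mm farther back than shut.
Start: joints at [0.986, 0.313, 1.498, -0, 1.331, -0.223], TCP at [0.186, 0.491, 0.231] pointing down, gripper open.
Joint ranges: [-2.94, 2.94], [-0.97, 2.17], [0.19, 2.56], [-1.23, 4.37], [0.02, 3.11], [-2.88, 2.88]. Speed limits (rad/s): [2.39, 2.39, 3.01, 3.14, 3.14, 3.14].

## Interface

Orientations are given as a unit quaternion [w, x, y, z].
In Python, from plant import telemetry, optics, r gives the robot as it stands.
- The arm moves only by the tool jog_arm, never from a script. Its argument "rows" is text: rows parted by semicolons, each of 6 numbers parted by spaces: the shift along the tool's x, y, z in mm, then the turn, a rotation vector about the tool's x, y, z in rad. In form: dx dy dz ax ay az; .... A call has 1 to 10 rows; each row shifts and turns the commanded pose from where the row before left it, along the tool's axes as they then stand; what a row does not reach is not made up. A row lasts 1/12 s, in which the tool goes at most 41.7 mm and 7.16 degrees, less where a joint would pass 70% of its speed; a pose out of reach is approached as far as the arm can. A call is refused whole if a number of a shift passes 41.7 or a number of a turn 0.125, either way. A call with a gripper value outside its range is refused whole. "jaw" is the opening, from 0 (shut) to 1 (fully open), set as the call begins (left out, the last holds). The fingers move at their own pace and stop on an object; the grip force is fixed at half the most. Time passes only in rows, so rows that do not move let the fingers close. It gives the time, the measured TCP pose, the force, the opening and the grip force at its end, in the units of the state.
- telemetry.get_state(): the state, without advancing time (a new reading comes with each control period).
- optics.read_camera(name): name is "scene" or "top"; returns a dict with "image" (384x512x3 uint8, blue, green, red), "depth" (384x512 float32, m along the optical axis (not along the pixel's ray), 0 where there is no reading), "vfov" (degrees; the focal length in pixels is half the picture's height over the tangent of half this angle, whatever the lens; pixels are square), "cx", "cy" (the principal point, pixels), "k1" (the pictures are not rectified: a ray, as slopes to the right and down, at radius r is drawn at 1 + k1 r^2 times it, then the intrinsics apply), "world_to_cam" (4x4, takes a point from world to camera coordinates). Camera axes: x right, y down, z forward; pixel columns grow to the right and rows downward; lengths in m; the calibration is good to about 2 mm. A picture is of the moment at which its call begins.
- r.hand_in(): hands the job in; it is judged then, once.
The state is a dict: "t": time; "joints": joint angles; "qvel": joint speeds; "joint_torque": joint torques, N m; "tcp_pos": TCP position; "tool_rot": TCP orientation; "wrist_force": force on the tool from outside, world axes, zero at the start; "wrist_torque": the same for the moment, N m; "width": finger opening in m; "grip_force": force on a finger pad.
Only numpy, scipy, OpenCV 4.12 (cv2) and the standard library are available. Lean on these libraries where they do the work, as an engineer would, in place of code of your own. Each camera call takes 0.05 s, during which the arm holds its last target. There are 200 camera calls.

## Task

Load both brass carriage shoes into the sloping chute, one after the other, through the open mouth at its high end: fin up and round nose leading downhill, so that each slides down under the rails and the two end nose to heel against the steel stop, both lying the same way. Leave the blued steel shoe where it is.

Things in the scene. Friction and masses are not known exactly. Their poses are not given: they have to be found in the camera images.
- brass_shoe_a: One of two equal brass sliding shoes of a card carriage, 0.2 kg, standing fin up. Foot 56 x 40 x 8 mm, one end a half circle of radius 20 (nose), the other square (heel). On its middle an upright fin to hold it by, 24 along the foot, 12 thick, top 50 above the underside. Origin: centre of the underside, below the fin; x to the nose, y across, z up.
- brass_shoe_b: The other brass shoe, in every way like brass_shoe_a; either may go first.
- steel_shoe: A look-alike shoe of the same shape and size in dark blued steel; it belongs to another job and is not to be moved.
- track: Walnut chute's track, mm: x downhill (25 deg below level), y across, z off its slick floor, down which a freed shoe slides. Origin: floor of the open mouth, 105 up, where a shoe is put in, parallel. Mouth x -51 to 55, walls 14 high, 68 apart, narrowing to 48 at x=55. Then rails 16 to 20 above the floor, with a 24 slot for the fin, to the stop at x=175: shoes rest at x=147 and 91. High end 145 up.
Not all that is in view belongs to the job. Leave any purple look-alike of the brass_shoe_a alone.

How it is judged:
By the outcome, as a careful person would: the job done as asked, in the order asked, and still so for the second after the job is handed in, with the robot touching nothing.
It also fails if it takes over 64 s, if anything falls off the work surface, if the arm or the gripper's body presses on something with over 40 N, if the wrist force passes 120 N, or if a joint passes its speed limit or range.

## Working session

There is one attempt and no reset: what is moved stays moved. The work goes in short steps, Python scripts to look and compute and a tool call to move; the robot and the scene stay as the last step left them, time stands still between calls to the robot, and variables do not carry over. Pictures are saved under pics/ and viewed, at most 10 in all, crops included, and the job is handed in when it is done.

Besides the shell and the picture viewer there is one more tool, called after ">>>" in YAML: its name, and indented under it one key for each argument. jog_arm: Moves the arm, as the interface text tells. Its arguments: {"type":"object","properties":{"rows":{"type":"string"},"jaw":{"type":"number"}},"required":["rows"]}

```bash
mkdir -p pics; cat > h.py <<'E'
import numpy as np, cv2
from plant import telemetry, optics, r
def cam(n):
    c=optics.read_camera(n); h=c["image"].shape[0]
    c["f"]=h/2/np.tan(np.radians(c["vfov"])/2)
    c["K"]=np.array([[c["f"],0,c["cx"]],[0,c["f"],c["cy"]],[0,0,1]]); c["D"]=np.array([c["k1"],0,0,0.])
    return c
def rays(c,px):
    u=cv2.undistortPointsIter(np.float64(px).reshape(-1,1,2),c["K"],c["D"],None,None,(3,50,1e-10)).reshape(-1,2)
    T=np.linalg.inv(c["world_to_cam"]); return T[:3,3],np.c_[u,np.ones(len(u))]@T[:3,:3].T
def onplane(c,px,z,n=(0,0,1)):
    o,d=rays(c,px); n=np.array(n); return o+d*((z-o@n)/(d@n))[:,None]
def pts(c,mask):  # depth points
    v,u=np.nonzero(mask&(c["depth"]>0)); o,d=rays(c,np.c_[u,v]); return o+d*c["depth"][v,u][:,None]
E
python3 - <<'E'
from h import *
for n in("scene","top"):
    c=cam(n); cv2.imwrite(f"pics/{n}0.png",c["image"]); print(n,c["f"],c["cx"],c["cy"],c["k1"],np.linalg.inv(c["world_to_cam"]).round(3).tolist())
print(telemetry.get_state(), r.grip_point_offset)
E
```

```text
scene 394.8630756312855 258.35423773489 196.00712935292952 -0.12783179894962102 [[-0.559, 0.583, -0.59, 1.018], [0.829, 0.387, -0.403, 0.254], [-0.007, -0.714, -0.7, 0.71], [0.0, 0.0, 0.0, 1.0]]
top 398.1632331706435 253.57305516936447 192.78890075074776 -0.0891907223038706 [[-0.027, -0.994, 0.103, 0.438], [-0.999, 0.023, -0.033, -0.11], [0.031, -0.104, -0.994, 0.795], [0.0, 0.0, 0.0, 1.0]]
{'t': 0.1, 'joints': array([ 9.85593414e-01,  3.13392413e-01,  1.49834704e+00, -4.26191977e-06,
        1.33099834e+00, -2.23390498e-01]), 'qvel': array([-0.00020765,  0.00040924, -0.00232375, -0.00141631,  0.00065745,
       -0.0003763 ]), 'joint_torque': array([ 2.96975675e-03, -4.12904370e+01, -2.60146111e+01, -3.04882915e-04,
        3.05364891e-03,  8.24076551e-05]), 'tcp_pos': array([0.18571482, 0.4908151 , 0.23079844]), 'tool_rot': array([-2.23329788e-04,  1.79920538e-01,  9.83680981e-01, -5.27221905e-04]), 'wrist_force': array([ 0.64046558,  0.0058179 , -0.3811212 ]), 'wrist_torque': array([-0.04412618,  0.05717381, -0.03313082]), 'grip_force': 0.0, 'width': 0.08542515136280167} 0.0187
```

View pics/scene0.png

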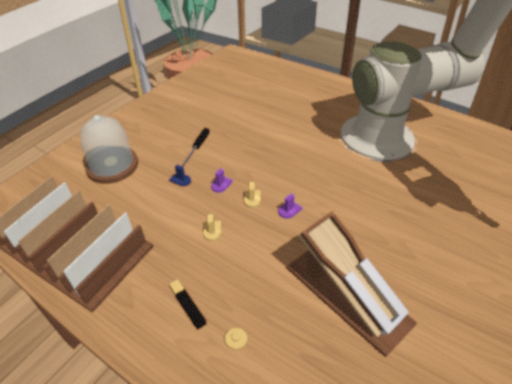

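View pics/top0.png

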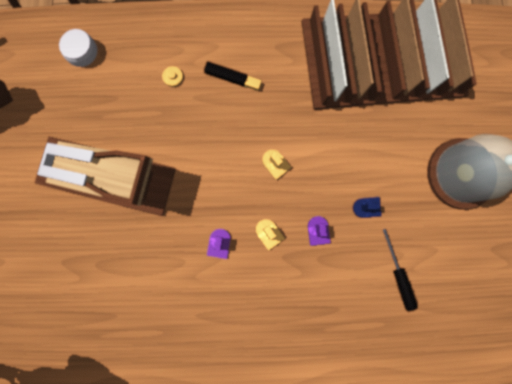

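The top view shows what could be taken for brass:
- Brass shoes at (275,163) and (268,234).
- A brass disc at (172,76) and the yellow end of a tool at (250,84).
- Purple look-alikes at (219,243) and (319,231).
- The blue steel shoe at (367,207).

I choose (275,163) and (268,234). The chute's white rails are at the left and its mouth at about (130,175).

```bash
python3 - <<'E'
from h import *
c=cam("top"); im=c["image"]
a=cv2.resize(im[130:270,20:200],None,fx=4,fy=4,interpolation=2); b=cv2.resize(im[140:260,200:300],None,fx=4,fy=4,interpolation=2)
cv2.imwrite("pics/crA.png",a); cv2.imwrite("pics/crB.png",b)
hsv=cv2.cvtColor(im,cv2.COLOR_BGR2HSV)
print(hsv[157,270],hsv[230,263],hsv[175,120],hsv[155,60])
m=cv2.inRange(hsv,(18,90,140),(32,255,255))
n,l,s,ce=cv2.connectedComponentsWithStats(m)
for i in range(1,n):
    if s[i,4]>60:
        P=pts(c,l==i); 
        print(s[i],ce[i].round(1)); 
        z=P[:,2]; f=P[z>0.04]; g=P[(z<0.02)]
        print(' z',np.percentile(z,[2,25,50,75,98]).round(3),'fin',f.mean(0).round(4) if len(f) else 0,len(f))
E
```

```text
[ 19 150 213] [ 20 141 234] [ 17 102 227] [177  11 205]
[162  67  21  19 309] [171.9  75.8]
 z [0.005 0.008 0.009 0.011 0.017] fin 0 0
[245  76  16  13 139] [252.6  82.4]
 z [0.011 0.014 0.015 0.016 0.018] fin 0 0
[263 150  24  29 444] [273.7 162.7]
 z [0.004 0.007 0.008 0.024 0.051] fin [ 0.5811 -0.1795  0.0486] 89
[ 55 161  45  13 137] [ 77.6 167.4]
 z [0.034 0.05  0.062 0.072 0.085] fin [0.5688 0.1908 0.0633] 125
[ 97 160  27  15 182] [110.2 166.5]
 z [0.083 0.089 0.094 0.1   0.109] fin [0.5642 0.1216 0.0948] 182
[ 96 176  35  12  72] [113.5 181.9]
 z [0.084 0.094 0.103 0.111 0.119] fin [0.5353 0.113  0.1026] 72
[256 219  27  31 518] [267.8 233.2]
 z [0.    0.007 0.008 0.009 0.051] fin [ 0.4413 -0.162   0.0492] 86
```

View pics/crB.png

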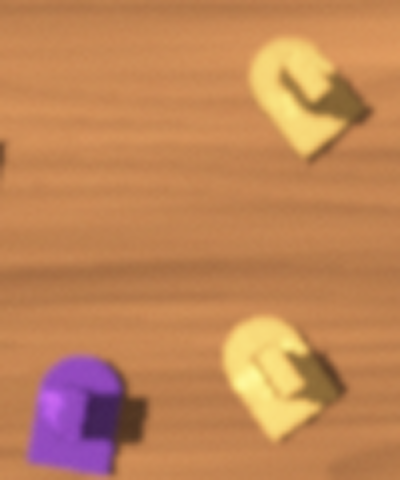

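View pics/crA.png

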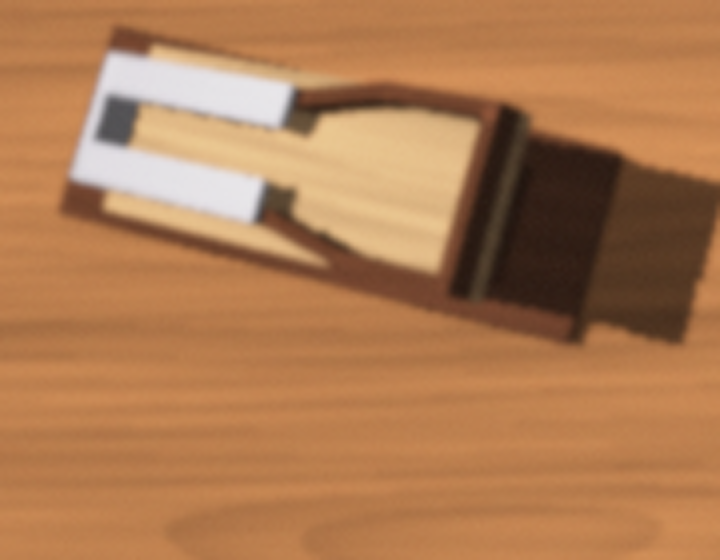

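The crop confirms both brass shoes, with fins up and noses pointing to the upper left. The chute's stop is at the left, at top pixel (48,160), and its mouth is at the right, around (118,178).

```bash
cat > m.py <<'E'
from h import *
def height(c):
    P=pts(c,np.ones(c["depth"].shape,bool)); Z=np.zeros(c["depth"].shape+(3,)); Z[c["depth"]>0]=P; return Z
def shoe(c,box):
    u0,v0,u1,v1=box; Z=height(c); w=np.zeros(Z.shape[:2],np.uint8); w[v0:v1,u0:u1]=1
    m=((Z[...,2]>.004)&(w>0)).astype(np.uint8)
    n,l,s,_=cv2.connectedComponentsWithStats(m); i=1+np.argmax(s[1:,4]); m=l==i
    v,u=np.nonzero(m); Q=onplane(c,np.c_[u,v],.008)[:,:2]*1000
    R=cv2.minAreaRect(np.float32(Q)); 
    f=m&(Z[...,2]>.046); fv,fu=np.nonzero(f); F=onplane(c,np.c_[fu,fv],.05)[:,:2]*1000
    print('foot rect',np.round(R[0],1),np.round(R[1],1),round(R[2],1),'centroid',Q.mean(0).round(1),'fin',F.mean(0).round(1),np.round(cv2.minAreaRect(np.float32(F)),1) if 0 else cv2.minAreaRect(np.float32(F)),len(F))
E
python3 - <<'E'
from m import *
c=cam("top")
for b in((255,143,300,187),(248,212,294,256)): shoe(c,b)
Z=height(c); hsv=cv2.cvtColor(c["image"],cv2.COLOR_BGR2HSV)
# floor plane
mk=np.zeros(Z.shape[:2],np.uint8); cv2.fillPoly(mk,[np.int32([[102,162],[134,164],[128,193],[100,182]])],1)
A=Z[mk>0]; ce=np.median(A,0); 
for k in range(3):
    n=np.linalg.svd(A-A.mean(0))[2][2]; n*=np.sign(n[2]); d=(A-A.mean(0))@n; A=A[abs(d)<.003]
print('floor n',n.round(4),'tilt',np.degrees(np.arccos(n[2])),'az',np.degrees(np.arctan2(n[1],n[0])),'std',d.std(),len(A))
n0=n@A.mean(0)
w=cv2.inRange(hsv,(0,0,130),(180,50,255)); w[:,:30]=0; w[:,110:]=0; w[:130]=0; w[215:]=0
v,u=np.nonzero(w); B=Z[w>0]; print('white above floor mm',np.percentile((B@n-n0)*1000,[10,50,90]).round(1))
ex=np.array([n[0],n[1],0]); ex=ex/np.linalg.norm(ex); ex=ex*n[2]-np.array([0,0,1])*np.hypot(n[0],n[1]); ey=np.cross(n,ex)
Q=onplane(c,np.c_[u,v],n0+.02,n); q=np.c_[Q@ex,Q@ey]*1000
R=cv2.minAreaRect(np.float32(q)); print('rails',R, 'box',cv2.boxPoints(R).round(1).tolist())
print('ex',ex.round(4),'ey',ey.round(4),'n0',n0)
E
```

```text
foot rect [ 581.5 -179.6] [55.8 40.4] 36.6 centroid [ 580.  -180.8] fin [ 581.4 -179.5] ((581.3336181640625, -180.02935791015625), (23.0560359954834, 12.333396911621094), 43.10878372192383) 81
foot rect [ 441.1 -162.2] [55.6 39.9] 33.9 centroid [ 439.4 -163.2] fin [ 441.4 -162. ] ((441.3288269042969, -162.03619384765625), (23.812137603759766, 12.17882251739502), 33.98859405517578) 85
floor n [0.0685 0.4238 0.9031] tilt 25.425890385277892 az 80.8194980681037 std 0.0007380767828121935 312
white above floor mm [18.3 20.5 22.4]
rails ((245.54917907714844, -535.1725463867188), (65.88052368164062, 134.6591339111328), 83.86615753173828) box [[175.10000610351562, -560.7000122070312], [309.0, -575.0999755859375], [316.0, -509.6000061035156], [182.10000610351562, -495.20001220703125]]
ex [ 0.1441  0.8916 -0.4293] ey [-0.9872  0.1595  0.    ] n0 0.1763825235540908
```

```bash
cat > trk.py <<'E'
from m import *
def track(c,verbose=1):
    Z=height(c); hsv=cv2.cvtColor(c["image"],cv2.COLOR_BGR2HSV)
    mk=np.zeros(Z.shape[:2],np.uint8); cv2.fillPoly(mk,[np.int32([[102,162],[134,164],[128,193],[100,182]])],1)
    w=cv2.inRange(hsv,(0,0,130),(180,50,255)); w[:,:30]=0; w[:,110:]=0; w[:130]=0; w[215:]=0
    A=Z[mk>0]; B=Z[w>0]; v,u=np.nonzero(w); a=np.radians(75)
    for k in range(8):
        s=np.radians(25); n=np.array([np.sin(s)*np.cos(a),np.sin(s)*np.sin(a),np.cos(s)])
        ex=np.array([np.cos(s)*np.cos(a),np.cos(s)*np.sin(a),-np.sin(s)]); ey=np.cross(n,ex)
        nf,nr=np.median(A@n),np.median(B@n); n0=(nf+nr-.02)/2
        Q=onplane(c,np.c_[u,v],nr,n); q=np.c_[Q@ex,Q@ey]*1000
        R=cv2.minAreaRect(np.float32(q)); t=(R[2]+45)%90-45; a+=np.radians(t)
    q=q; x=q[:,0]; lo,hi=np.percentile(x,[.5,99.5]); 
    g=cv2.inRange(hsv,(0,0,40),(180,90,125)); g[:,:40]=0; g[:,58:]=0; g[:150]=0; g[170:]=0
    gv,gu=np.nonzero(g); G=onplane(c,np.c_[gu,gv],nr,n); 
    print('az',np.degrees(a),'floor',nf,'rail',nr,'rect',R,'x',lo,hi,'stop x',np.percentile(G@ex,[3,50,97])*1000 if len(G) else 0,'y',np.median(G@ey)*1000)
    yc=R[0][1]; x55=R[0][0]-max(R[1])/2
    O=ex*(x55-55)/1000+ey*yc/1000+n*n0
    print('O (front edge=55)',O.round(4)); return O,ex,ey,n
E
python3 - <<'E'
from trk import *
c=cam("top"); O,ex,ey,n=track(c)
Z=height(c)
q=(Z-O); X,Y,H=[1000*(q@e) for e in(ex,ey,n)]
print('center-line profile'); 
for v,u in[(170,100),(175,110),(176,120),(177,130),(178,136),(179,140),(180,143),(181,146),(182,150),(183,155)]: print(u,v,Z[v,u].round(3),X[v,u].round(),Y[v,u].round(),H[v,u].round(1))
s=cam("scene"); 
def proj(c,P):
    W=c["world_to_cam"]; return cv2.projectPoints(np.float64(P),cv2.Rodrigues(W[:3,:3])[0],W[:3,3],c["K"],c["D"])[0].reshape(-1,2)
T=lambda x,y,z:O+(ex*x+ey*y+n*z)/1000
L=[T(55,12,20),T(175,12,20),T(175,-12,20),T(55,-12,20),T(55,24,14),T(-51,34,14),T(-51,-34,14),T(55,-24,14),T(55,24,0),T(-51,34,0),T(-51,-34,0),T(55,-24,0)]
out=[]
for k,b in((c,(25,125,185,225)),(s,(280,200,430,360))):
    f=2 if k is s else 3; im=cv2.resize(k["image"][b[1]:b[3],b[0]:b[2]],None,fx=f,fy=f,interpolation=2)
    for p in (proj(k,L)-b[:2])*f: cv2.circle(im,tuple(int(t) for t in p),2,(0,0,255),-1)
    out.append(cv2.copyMakeBorder(im,0,320-im.shape[0],0,0,cv2.BORDER_CONSTANT))
cv2.imwrite("pics/trk.png",np.hstack(out))
E
```

```text
az 74.59664444101507 floor 0.19891967550621242 rail 0.21892977580567594 rect ((297.0789794921875, -499.13250732421875), (131.2183837890625, 65.54859924316406), 0.001541607896797359) x 232.41460840903855 362.05658032153644 stop x [329.97954961 339.51158356 350.04218354] y -499.1654784525462
O (front edge=55) [0.546  0.1026 0.1057]
center-line profile
100 170 [0.56  0.142 0.088] 46.0 -2.0 1.4
110 175 [0.549 0.121 0.096] 21.0 2.0 -0.9
120 176 [0.544 0.099 0.108] -4.0 1.0 1.0
130 177 [0.541 0.08  0.116] -26.0 -1.0 -0.3
136 178 [0.536 0.063 0.14 ] -52.0 -0.0 13.8
140 179 [0.534 0.057 0.136] -55.0 -1.0 7.5
143 180 [0.533 0.053 0.132] -57.0 -1.0 1.9
146 181 [0.532 0.05  0.125] -57.0 -1.0 -5.8
150 182 [0.546 0.068 0.014] 9.0 -9.0 -97.3
155 183 [0.544 0.059 0.011] 1.0 -9.0 -103.5
```

View pics/trk.png

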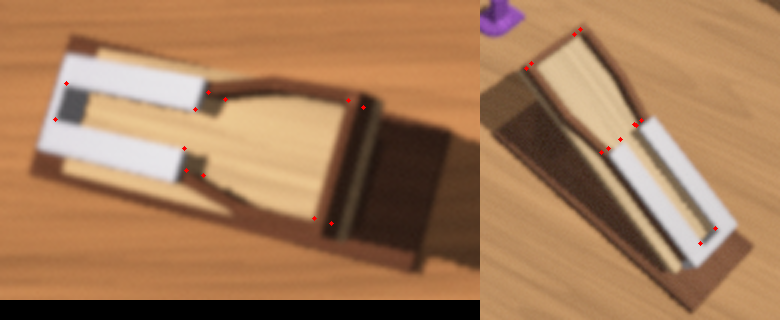

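The track frame fits both views: the dots fall on the rail fronts and wall tops, and the stop face is at about x=174. I start with shoe A.

```bash
cat > go.py <<'E'
import numpy as np, sys
from scipy.spatial.transform import Rotation as Ro
from plant import telemetry
D=np.radians
def Rt(): q=telemetry.get_state()["tool_rot"]; return Ro.from_quat([q[1],q[2],q[3],q[0]]).as_matrix()
def down(yaw): x=np.array([np.cos(D(yaw)),np.sin(D(yaw)),0]); z=np.array([0,0,-1.]); return np.c_[x,np.cross(z,x),z]
def chute(az=74.6,s=25):
    a,s=D(az),D(s); n=np.array([np.sin(s)*np.cos(a),np.sin(s)*np.sin(a),np.cos(s)]); x=np.array([np.cos(s)*np.cos(a),np.cos(s)*np.sin(a),-np.sin(s)]); return np.c_[x,np.cross(-n,x),-n]
O=np.array([.546,.1026,.1057])
def inchute(x,y,h): C=chute(); return O+(C[:,0]*x-C[:,1]*y-C[:,2]*h)/1000
def go(P,R,rot_first=False,P0=None,R0=None):
    s=telemetry.get_state(); R0=Rt() if R0 is None else R0; P0=s["tcp_pos"] if P0 is None else P0
    rv=Ro.from_matrix(R0.T@R).as_rotvec(); d=(np.array(P)-P0)*1000@(R if rot_first else R0)
    nt=int(np.ceil(max(np.linalg.norm(d)/40,1))); nr=int(np.ceil(max(np.linalg.norm(rv)/.12,1)))
    print("shift",d.round(1),nt,"x",(d/nt).round(1),"| turn",rv.round(3),nr,"x",(rv/nr).round(4))
E
python3 - <<'E'
from go import *
go([.5815,-.1797,.10],down(36.6))
E
```

```text
shift [-607.5 -487.1  131.3] 20 x [-30.4 -24.4   6.6] | turn [-0.     0.     2.141] 18 x [-0.      0.      0.1189]
```

>>> jog_arm:
  rows: "-30.4 -24.4 0 0 0 0;-30.4 -24.4 0 0 0 0;-30.4 -24.4 0 0 0 0;-30.4 -24.4 0 0 0 0;-30.4 -24.4 0 0 0 0;-30.4 -24.4 0 0 0 0;-30.4 -24.4 0 0 0 0;-30.4 -24.4 0 0 0 0;-30.4 -24.4 0 0 0 0;-30.4 -24.4 0 0 0 0"
  jaw: 0.6

```text
t: 1.13
tcp_pos: [0.3843, 0.1534, 0.2315]
tool_rot: [0.0, 0.18, 0.984, 0.0]
wrist_force: [1.6, 0.7, -0.1]
width: 0.0513
grip_force: 0.0
```

>>> jog_arm:
  rows: "-30.4 -24.4 0 0 0 0;-30.4 -24.4 0 0 0 0;-30.4 -24.4 0 0 0 0;-30.4 -24.4 0 0 0 0;-30.4 -24.4 0 0 0 0;-30.4 -24.4 0 0 0 0;-30.4 -24.4 0 0 0 0;-30.4 -24.4 0 0 0 0;-30.4 -24.4 0 0 0 0;-30.4 -24.4 0 0 0 0"

```text
t: 1.97
tcp_pos: [0.5823, -0.1824, 0.2311]
tool_rot: [-0.0, 0.18, 0.984, 0.0]
wrist_force: [0.6, 0.1, 0.4]
width: 0.0513
grip_force: 0.0
```

>>> jog_arm:
  rows: "0 0 7 0 0 0.119;0 0 7 0 0 0.119;0 0 7 0 0 0.119;0 0 7 0 0 0.119;0 0 7 0 0 0.119;0 0 7 0 0 0.119;0 0 7 0 0 0.119;0 0 7 0 0 0.119;0 0 7 0 0 0.119;0 0 7 0 0 0.119"

```text
t: 2.8
tcp_pos: [0.5817, -0.1806, 0.1608]
tool_rot: [-0.0, 0.702, 0.712, -0.0]
wrist_force: [0.7, -0.1, 0.7]
width: 0.0513
grip_force: 0.0
```

>>> jog_arm:
  rows: "0 0 7 0 0 0.119;0 0 7 0 0 0.119;0 0 7 0 0 0.119;0 0 7 0 0 0.119;0 0 7 0 0 0.119;0 0 7 0 0 0.119;0 0 7 0 0 0.119;0 0 7 0 0 0.119;0 0 0 0 0 0;0 0 0 0 0 0"

```text
t: 3.63
tcp_pos: [0.5816, -0.1805, 0.1051]
tool_rot: [-0.0, 0.949, 0.315, -0.0]
wrist_force: [0.4, -0.7, 0.7]
width: 0.0509
grip_force: 0.0
```

```bash
python3 - <<'E'
from go import *
go([.5815,-.1797,.10],down(36.6)); print(telemetry.get_state()["tcp_pos"],telemetry.get_state()["width"])
E
```

```text
shift [ 0.4 -0.8  5.1] 1 x [ 0.4 -0.8  5.1] | turn [-0.001  0.     0.003] 1 x [-0.0007  0.0003  0.0026]
[ 0.58162332 -0.18054934  0.10511084] 0.05091354873781359
```

>>> jog_arm:
  rows: "0.4 -0.8 17 0 0 0;0 0 17 0 0 0;0 0 17 0 0 0;0 0 17 0 0 0;0 0 12 0 0 0;0 0 5 0 0 0;0 0 0 0 0 0;0 0 0 0 0 0"

```text
t: 4.3
tcp_pos: [0.582, -0.1799, 0.021]
tool_rot: [0.0, 0.949, 0.314, 0.0]
wrist_force: [0.8, -0.2, -0.1]
width: 0.0515
grip_force: 0.0
```

>>> jog_arm:
  rows: "0 0 0 0 0 0;0 0 0 0 0 0;0 0 0 0 0 0;0 0 0 0 0 0;0 0 0 0 0 0;0 0 0 0 0 0;0 0 0 0 0 0;0 0 0 0 0 0"
  jaw: 0

```text
t: 4.97
tcp_pos: [0.582, -0.18, 0.021]
tool_rot: [0.001, 0.95, 0.314, 0.0]
wrist_force: [0.3, -0.4, 6.1]
width: 0.011
grip_force: 59.6
```

>>> jog_arm:
  rows: "0 0 -10 0 0 0;0 0 -30 0 0 0;0 0 -30 0 0 0;0 0 -30 0 0 0;0 0 -30 0 0 0;0 0 -30 0 0 0;0 0 -30 0 0 0;0 0 -20 0 0 0;0 0 0 0 0 0"

```text
t: 5.72
tcp_pos: [0.5826, -0.1801, 0.2353]
tool_rot: [0.003, 0.95, 0.314, 0.003]
wrist_force: [0.4, -0.2, -0.4]
width: 0.0114
grip_force: 58.8
```

```bash
python3 - <<'E'
from go import *
P=inchute(0,0,100); print(P,inchute(0,0,22),telemetry.get_state()["width"])
go(P,chute(),True)
E
```

```text
[0.55722289 0.14334443 0.19633078] [0.54846904 0.11156378 0.12563877] 0.011360820021856611
shift [ 293.  -110.4  -93.7] 9 x [ 32.6 -12.3 -10.4] | turn [-0.137 -0.421 -0.655] 7 x [-0.0196 -0.0601 -0.0936]
```

>>> jog_arm:
  rows: "0 0 0 -0.0196 -0.0601 -0.0936;0 0 0 -0.0196 -0.0601 -0.0936;0 0 0 -0.0196 -0.0601 -0.0936;0 0 0 -0.0196 -0.0601 -0.0936;0 0 0 -0.0196 -0.0601 -0.0936;0 0 0 -0.0196 -0.0601 -0.0936;0 0 0 -0.0196 -0.0601 -0.0936;0 0 0 0 0 0"

```text
t: 6.38
tcp_pos: [0.5811, -0.1779, 0.2282]
tool_rot: [0.127, 0.774, 0.595, -0.175]
wrist_force: [0.1, 1.8, -1.2]
width: 0.0111
grip_force: 58.7
```

>>> jog_arm:
  rows: "32 -12 -10 0 0 0;32 -12 -10 0 0 0;32 -12 -10 0 0 0;32 -12 -10 0 0 0;32 -12 -10 0 0 0;32 -12 -10 0 0 0;32 -12 -10 0 0 0;32 -12 -10 0 0 0;32 -12 -10 0 0 0;0 0 0 0 0 0"

```text
t: 7.22
tcp_pos: [0.5552, 0.1426, 0.1896]
tool_rot: [0.126, 0.776, 0.594, -0.174]
wrist_force: [0.2, 0.1, -1.9]
width: 0.0112
grip_force: 58.9
```

```bash
python3 - <<'E'
from go import *
go(inchute(0,0,32),chute(),True)
from h import *
s=cam("scene"); t=cam("top")
cv2.imwrite("pics/chk.png",np.hstack([cv2.resize(s["image"][130:350,270:450],None,fx=2,fy=2),cv2.resize(t["image"][110:220,20:180],(640,440))[:, :430]]))
E
```

```text
shift [-1.7  1.7 61.4] 2 x [-0.9  0.9 30.7] | turn [-0.009 -0.004  0.006] 1 x [-0.0089 -0.0043  0.0062]
```

View pics/chk.png

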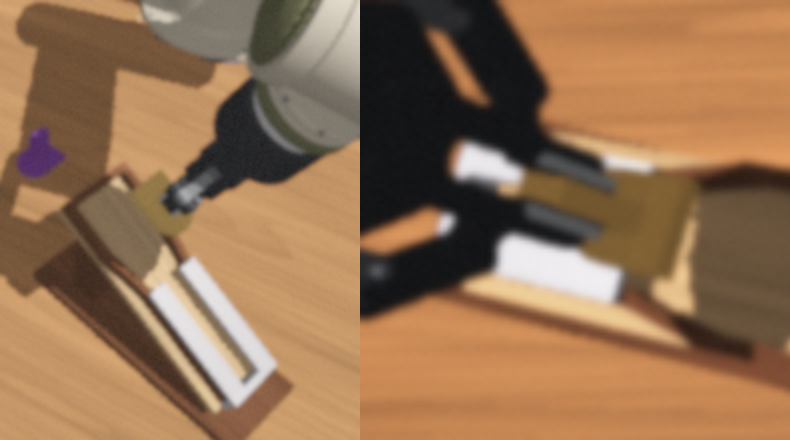

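The shoe is held square to the chute with its nose downhill and its heel edge at about (680,230) in the crop. I lower it now.

>>> jog_arm:
  rows: "-1.7 1.7 15 -0.009 -0.004 0.006;0 0 15 0 0 0;0 0 15 0 0 0;0 0 16 0 0 0;0 0 5 0 0 0;0 0 3 0 0 0;0 0 0 0 0 0;0 0 0 0 0 0"

```text
t: 7.98
tcp_pos: [0.5506, 0.1071, 0.1305]
tool_rot: [0.133, 0.778, 0.59, -0.172]
wrist_force: [0.2, -0.0, -0.5]
width: 0.0109
grip_force: 58.8
```

```bash
python3 - <<'E'
from go import *
go(inchute(0,0,22),chute(),True);print(telemetry.get_state()["wrist_force"])
E
```

```text
shift [ 5.4 -3.2  2.8] 1 x [ 5.4 -3.2  2.8] | turn [ 0.003  0.001 -0.004] 1 x [ 0.0029  0.0014 -0.0041]
[ 0.20633757 -0.02760868 -0.46570643]
```

>>> jog_arm:
  rows: "5.4 -3.2 1 0 0 0;0 0 1 0 0 0;0 0 0 0 0 0;0 0 0 0 0 0;0 0 0 0 0 0"

```text
t: 8.4
tcp_pos: [0.5482, 0.1122, 0.1258]
tool_rot: [0.133, 0.777, 0.591, -0.172]
wrist_force: [0.7, 1.6, -1.1]
width: 0.0109
grip_force: 58.8
```

```bash
python3 - <<'E'
from go import *
go(inchute(0,0,22),chute(),True);print(telemetry.get_state()["wrist_force"])
E
```

```text
shift [-0.4  0.4  0.3] 1 x [-0.4  0.4  0.3] | turn [ 0.003  0.002 -0.003] 1 x [ 0.0026  0.002  -0.0028]
[ 0.66911563  1.55956322 -1.10688875]
```

>>> jog_arm:
  rows: "-0.4 0.4 0.8 0.003 0.002 -0.003;0 0 0 0 0 0;0 0 0 0 0 0"

```text
t: 8.65
tcp_pos: [0.5484, 0.1111, 0.1251]
tool_rot: [0.131, 0.777, 0.592, -0.172]
wrist_force: [-0.9, -0.3, -1.8]
width: 0.0112
grip_force: 58.8
```

>>> jog_arm:
  rows: "0 0 0 0 0 0;0 0 0 0 0 0;0 0 0 0 0 0;0 0 0 0 0 0;0 0 0 0 0 0;0 0 0 0 0 0;0 0 0 0 0 0;0 0 0 0 0 0;0 0 0 0 0 0;0 0 0 0 0 0"
  jaw: 0.4

```text
t: 9.48
tcp_pos: [0.5483, 0.1112, 0.1251]
tool_rot: [0.131, 0.777, 0.592, -0.172]
wrist_force: [0.1, -0.1, 0.8]
width: 0.0342
grip_force: 0.0
```

>>> jog_arm:
  rows: "0 0 -15 0 0 0;0 0 -25 0 0 0;0 0 -25 0 0 0;0 0 -25 0 0 0;-30 0 -20 0 0 0;-30 0 -20 0 0 0;-30 0 -10 0 0 0;-30 0 0 0 0 0;-30 0 0 0 0 0;0 0 0 0 0 0"
  jaw: 0.6

```text
t: 10.32
tcp_pos: [0.5277, 0.0339, 0.3185]
tool_rot: [0.132, 0.778, 0.59, -0.171]
wrist_force: [0.3, 0.4, 0.4]
width: 0.051
grip_force: 0.0
```

```bash
python3 - <<'E'
from go import *
go([.4412,-.1620,.10],down(33.9))
from h import *
from m import shoe
s=cam("scene"); t=cam("top")
cv2.imwrite("pics/chk2.png",np.hstack([cv2.resize(s["image"][130:350,270:450],None,fx=2,fy=2),cv2.resize(t["image"][110:220,20:180],(640,440))[:, :430]]))
shoe(t,(248,212,294,256))
E
```

```text
shift [-99.8 -31.5 287.5] 8 x [-12.5  -3.9  35.9] | turn [0.158 0.416 0.695] 7 x [0.0226 0.0595 0.0992]
foot rect [ 441.1 -162.3] [55.4 39.9] 33.9 centroid [ 439.6 -163.3] fin [ 441.5 -162. ] ((441.3880310058594, -162.12396240234375), (23.812137603759766, 11.96709156036377), 33.98859405517578) 83
```

View pics/chk2.png

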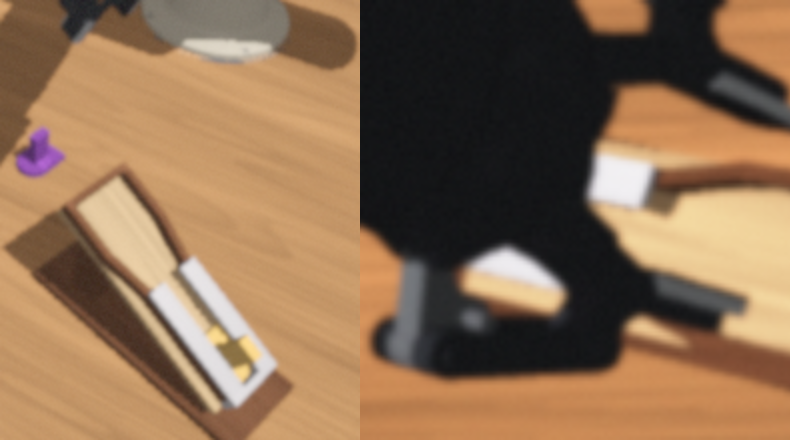

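The first shoe slid down under the rails to the stop, with its fin at about (238,350) in the crop. Shoe B has not moved.

>>> jog_arm:
  rows: "0 0 0 0.0226 0.0595 0.0992;0 0 0 0.0226 0.0595 0.0992;0 0 0 0.0226 0.0595 0.0992;0 0 0 0.0226 0.0595 0.0992;0 0 0 0.0226 0.0595 0.0992;0 0 0 0.0226 0.0595 0.0992;0 0 0 0.0226 0.0595 0.0992;0 0 0 0 0 0;0 0 0 0 0 0"

```text
t: 11.17
tcp_pos: [0.5279, 0.0374, 0.3149]
tool_rot: [-0.001, 0.956, 0.294, -0.003]
wrist_force: [0.3, 0.1, -0.5]
width: 0.0511
grip_force: 0.0
```

```bash
python3 - <<'E'
from go import *
go([.4413,-.1621,.10],down(33.9),True)
E
```

```text
shift [-183.2  117.3  214.9] 8 x [-22.9  14.7  26.9] | turn [-0.004  0.005  0.006] 1 x [-0.0039  0.0054  0.0062]
```

>>> jog_arm:
  rows: "-23 15 27 -0.004 0.005 0.006;-23 15 27 0 0 0;-23 15 27 0 0 0;-23 15 27 0 0 0;-23 15 27 0 0 0;-23 14 27 0 0 0;-23 14 27 0 0 0;-22 14 26 0 0 0;0 0 0 0 0 0;0 0 0 0 0 0"

```text
t: 12.0
tcp_pos: [0.4408, -0.1615, 0.0989]
tool_rot: [-0.001, 0.957, 0.291, -0.001]
wrist_force: [1.4, -0.1, 0.1]
width: 0.0515
grip_force: 0.0
```

```bash
python3 - <<'E'
from go import *
go([.4413,-.1621,.021],down(33.9),True)
E
```

```text
shift [ 0.1  0.8 77.9] 2 x [ 0.   0.4 38.9] | turn [-0.003  0.001 -0.001] 1 x [-0.003   0.0005 -0.0006]
```

>>> jog_arm:
  rows: "0 0.8 17 -0.003 0.001 0;0 0 17 0 0 0;0 0 17 0 0 0;0 0 17 0 0 0;0 0 7 0 0 0;0 0 3 0 0 0;0 0 0 0 0 0;0 0 0 0 0 0"

```text
t: 12.67
tcp_pos: [0.4427, -0.1623, 0.023]
tool_rot: [0.002, 0.957, 0.291, 0.002]
wrist_force: [0.1, -0.2, -0.0]
width: 0.0513
grip_force: 0.0
```

>>> jog_arm:
  rows: "0 0 0 0 0 0;0 0 0 0 0 0;0 0 0 0 0 0;0 0 0 0 0 0;0 0 0 0 0 0;0 0 0 0 0 0;0 0 0 0 0 0;0 0 0 0 0 0"
  jaw: 0

```text
t: 13.33
tcp_pos: [0.4423, -0.1625, 0.0227]
tool_rot: [0.002, 0.957, 0.29, 0.002]
wrist_force: [-0.5, 1.0, 6.6]
width: 0.0112
grip_force: 59.4
```

>>> jog_arm:
  rows: "0 0 -10 0 0 0;0 0 -30 0 0 0;0 0 -30 0 0 0;0 0 -30 0 0 0;0 0 -30 0 0 0;0 0 -30 0 0 0;0 0 -30 0 0 0;0 0 -20 0 0 0;0 0 0 0 0 0;0 0 0 0 0 0"

```text
t: 14.17
tcp_pos: [0.4409, -0.162, 0.2324]
tool_rot: [0.002, 0.957, 0.29, 0.002]
wrist_force: [0.2, -0.4, -3.6]
width: 0.0109
grip_force: 59.1
```

```bash
python3 - <<'E'
from go import *
go(inchute(0,0,100),chute(),True)
E
```

```text
shift [ 310.1   31.  -104.7] 9 x [ 34.5   3.4 -11.6] | turn [-0.15  -0.419 -0.703] 7 x [-0.0215 -0.0599 -0.1004]
```

>>> jog_arm:
  rows: "0 0 0 -0.0215 -0.06 -0.1;0 0 0 -0.0215 -0.06 -0.1;0 0 0 -0.0215 -0.06 -0.1;0 0 0 -0.0215 -0.06 -0.1;0 0 0 -0.0215 -0.06 -0.1;0 0 0 -0.0215 -0.06 -0.1;0 0 0 -0.0215 -0.06 -0.1;0 0 0 0 0 0;0 0 0 0 0 0"

```text
t: 14.92
tcp_pos: [0.4406, -0.1613, 0.2306]
tool_rot: [0.129, 0.778, 0.59, -0.173]
wrist_force: [0.2, -0.0, -1.9]
width: 0.0109
grip_force: 58.9
```

>>> jog_arm:
  rows: "34.5 3.4 -12 0 0 0;34.5 3.4 -12 0 0 0;34.5 3.4 -12 0 0 0;34.5 3.4 -12 0 0 0;34.5 3.4 -12 0 0 0;34.5 3.4 -12 0 0 0;34.5 3.4 -12 0 0 0;34.5 3.4 -12 0 0 0;34.5 3.4 -10 0 0 0;0 0 0 0 0 0"

```text
t: 15.75
tcp_pos: [0.5587, 0.1483, 0.1939]
tool_rot: [0.129, 0.777, 0.591, -0.173]
wrist_force: [0.4, -0.1, -1.9]
width: 0.011
grip_force: 59.2
```

>>> jog_arm:
  rows: "0 0 0 0 0 0;0 0 0 0 0 0"

```text
t: 15.92
tcp_pos: [0.5579, 0.1431, 0.1963]
tool_rot: [0.13, 0.778, 0.59, -0.173]
wrist_force: [-0.5, 0.3, -2.2]
width: 0.0111
grip_force: 59.2
```

```bash
python3 - <<'E'
from go import *
go(inchute(0,0,33),chute(),True)
E
```

```text
shift [ 0.  -0.7 66.9] 2 x [ 0.  -0.4 33.5] | turn [-0.004  0.    -0.004] 1 x [-0.0035  0.0003 -0.0037]
```

>>> jog_arm:
  rows: "0 -0.7 16 -0.0035 0 -0.0037;0 0 16 0 0 0;0 0 16 0 0 0;0 0 16 0 0 0;0 0 6 0 0 0;0 0 3 0 0 0;0 0 0 0 0 0;0 0 0 0 0 0;0 0 0 0 0 0"

```text
t: 16.67
tcp_pos: [0.5496, 0.1145, 0.1316]
tool_rot: [0.132, 0.776, 0.592, -0.171]
wrist_force: [-0.4, 0.0, -1.5]
width: 0.0108
grip_force: 59.2
```

```bash
python3 - <<'E'
from go import *
go(inchute(0,0,23),chute(),True)
E
```

```text
shift [-0.3 -0.3  5.7] 1 x [-0.3 -0.3  5.7] | turn [ 0.003 -0.     0.001] 1 x [ 0.0032 -0.0002  0.001 ]
```

>>> jog_arm:
  rows: "-0.3 -0.3 3 0.003 0 0.001;0 0 2 0 0 0;0 0 1 0 0 0;0 0 0 0 0 0;0 0 0 0 0 0;0 0 0 0 0 0"

```text
t: 17.17
tcp_pos: [0.5484, 0.112, 0.1262]
tool_rot: [0.131, 0.777, 0.592, -0.172]
wrist_force: [-1.3, 3.0, 6.0]
width: 0.0108
grip_force: 60.3
```

```bash
python3 - <<'E'
from go import *
go(inchute(0,0,23),chute(),True)
E
```

```text
shift [-0.2  0.2 -0.3] 1 x [-0.2  0.2 -0.3] | turn [ 0. -0.  0.] 1 x [ 0.     -0.0001  0.0004]
```

Light contact with the floor, so I release.

>>> jog_arm:
  rows: "0 0 0 0 0 0;0 0 0 0 0 0;0 0 0 0 0 0;0 0 0 0 0 0;0 0 0 0 0 0;0 0 0 0 0 0;0 0 0 0 0 0;0 0 0 0 0 0;0 0 0 0 0 0;0 0 0 0 0 0"
  jaw: 0.4

```text
t: 18.0
tcp_pos: [0.5481, 0.1117, 0.1253]
tool_rot: [0.131, 0.776, 0.592, -0.173]
wrist_force: [0.3, -0.6, 0.5]
width: 0.0343
grip_force: 0.0
```

>>> jog_arm:
  rows: "0 0 -15 0 0 0;0 0 -25 0 0 0;0 0 -25 0 0 0;0 0 -25 0 0 0;-30 0 -20 0 0 0;-35 0 -15 0 0 0;-35 0 0 0 0 0;-35 0 0 0 0 0;-35 0 0 0 0 0;-35 0 0 0 0 0"

```text
t: 18.83
tcp_pos: [0.5124, -0.0177, 0.3261]
tool_rot: [0.131, 0.776, 0.592, -0.173]
wrist_force: [0.6, 0.1, 0.9]
width: 0.0339
grip_force: 0.0
```

>>> jog_arm:
  rows: "-35 0 15 0 0 0;-35 0 15 0 0 0;-35 0 15 0 0 0;-35 0 15 0 0 0;0 0 0 0 0 0;0 0 0 0 0 0"

```text
t: 19.33
tcp_pos: [0.472, -0.1646, 0.3303]
tool_rot: [0.131, 0.777, 0.59, -0.173]
wrist_force: [-0.2, 0.3, 0.4]
width: 0.0342
grip_force: 0.0
```

```bash
python3 - <<'E'
from h import *
from go import inchute,chute,O
s=cam("scene"); t=cam("top")
cv2.imwrite("pics/end.png",np.hstack([cv2.resize(s["image"][130:350,270:450],None,fx=2,fy=2),cv2.resize(t["image"][110:220,20:180],(640,440))[:, :430]]))
C=chute()
for c in(s,t):
    P=pts(c,np.ones(c["depth"].shape,bool)); q=(P-O)@C*1000*[1,-1,-1]
    f=q[(q[:,2]>30)&(q[:,2]<56)&(abs(q[:,1])<20)&(q[:,0]>-50)&(q[:,0]<185)]
    for lo,hi in((-50,60),(60,119),(119,185)):
        g=f[(f[:,0]>lo)&(f[:,0]<hi)]
        if len(g)>5: print(len(g),g.mean(0).round(1),g[:,2].max().round(1),np.percentile(g[:,0],[3,97]).round(1))
E
```

```text
168 [92.8 -1.8 45. ] 53.2 [ 81.3 105. ]
167 [148.9  -2.4  44.8] 53.9 [138.  160.7]
```

View pics/end.png

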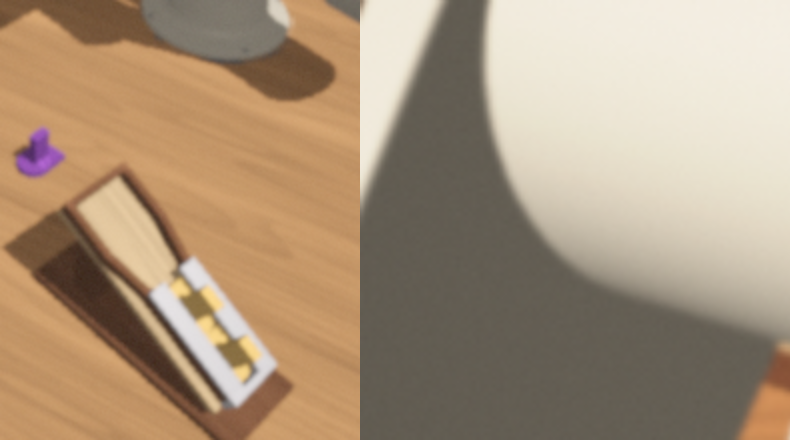

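Both shoes are under the rails, nose to heel. The fins read x≈93 and x≈149, which is 56 apart as it should be, and the arm is clear.

```bash
python3 -c "
from plant import r
print(r.hand_in())"
```

```text
the job is handed in; nothing more can be done
None
```

Both brass shoes are in the chute, fins up and noses downhill, nose to heel against the stop; the steel shoe was left alone and the job was handed in at about 19 s (no verdict returned).

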